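# Seat the filter cartridge on the bench air cleaner and start it

## Robot

A 7-joint arm with a two-finger parallel gripper is mounted at the origin on the work surface. World frame = base frame: x ahead of the robot, y to its left, z up, the work surface at z = 0. Lengths are in mm, angles in rad, forces in N, time in s.
With the tool pointing down it reaches from about 400 to 875 mm from the base axis. Payload 4.4 kg.
Tool frame: the origin (TCP) lies on the centre line of the jaws, within the pads' length; the fingertips stand 17 mm ahead of it and the grasp point (between the pads) lies 2 mm behind it (finger_overhang is the distance from the TCP to the fingertips, in mm); z points along the fingers, y is the line along which they close (so a half turn about z gives the same grasp; the last joint's range is limited). The gripper opens to 85 mm and grips with 20 to 120 N. Pads are 22 mm wide; open, the fingers measure 114 mm over their backs; the gripper's body (76 mm by 85 mm) begins 54 mm behind the grasp point. The pads swing forward as they close: fully open they stand 13 mm farther back than shut.
Start: joints at [1.189, 0.628, 0.038, 1.517, -0.027, 0.996, -0.02], TCP at [201.902, -617.862, 248.313] pointing down, gripper open.
Joint ranges: [-3.06, 3.06], [-0.37, 2.12], [-1.25, 1.32], [0.18, 2.47], [-1.1, 4.24], [0.23, 1.98], [-2.94, 2.94]. Speed limits (rad/s): [2.57, 2.57, 3.14, 3.14, 3.14, 3.14, 3.14].

## Interface

Orientations are given as a unit quaternion [x, y, z, w].
In Python, from cell import * gives the robot as it stands. The module is installed in compiled form; this text tells all that it offers.
- The arm moves only by the tool servo_tool, never from a script. Its arguments are lists of equal length, an entry for each row: "linear": the shift along the tool's x, y, z in cm, a list of three; "delta_rot": the turn, a rotation vector about the tool's x, y, z in rad, a list of three. In form: {"linear": [[dx, dy, dz], ...], "delta_rot": [[wx, wy, wz], ...]}. A call has 1 to 10 rows; each row shifts and turns the commanded pose from where the row before left it, along the tool's axes as they then stand; what a row does not reach is not made up. A row lasts 1/8 s, in which the tool goes at most 62.5 mm and 10.7 degrees, less where a joint would pass 70% of its speed; a pose out of reach is approached as far as the arm can. A call is refused whole if a number of a shift passes 6.25 or a number of a turn 0.188, either way. A call with a gripper value outside its range is refused whole. "grip" is the finger opening in cm, from 0 to 8.54, set as the call begins (left out, the last holds). The fingers move at their own pace and stop on an object; "squeeze" is the grip in N (left out, the last holds). Time passes only in rows, so rows that do not move let the fingers close. It gives the time, the measured TCP pose, the force, the opening and the grip force at its end, in the units of the state.
- sense(): the state, without advancing time (a new reading comes with each control period).
- get_image(name): name is "side" or "top" or "wrist"; returns a dict with "color" (384x512x3 uint8, blue, green, red), "depth" (384x512 float32, mm along the optical axis (not along the pixel's ray), 0 where there is no reading), "intrinsics" (3x3 intrinsics, pixels), "R" (3x3) and "t" (3): a world point X has camera coordinates R X + t; the wrist camera has in their place "T_tool_cam" (4x4, takes a point from camera to tool coordinates, whose origin is the TCP and whose axes are the flange's). Camera axes: x right, y down, z forward; pixel columns grow to the right and rows downward; lengths in mm; the calibration is good to about 2 mm. A picture is of the moment at which its call begins: read the wrist's pose just before it.
- job_done(): hands the job in; it is judged then, once.
The state is a dict: "time": time; "q": joint angles; "joint_vel": joint speeds; "joint_torque": joint torques, N m; "tool_pos": TCP position; "ee_rot": TCP orientation; "contact_force": force on the tool from outside, world axes, zero at the start; "torque": the same for the moment, N m; "grip_width": finger opening in mm; "grip_force": force on a finger pad.
Only numpy, scipy, OpenCV 4.12 (cv2) and the standard library are available. Lean on these libraries where they do the work, as an engineer would, in place of code of your own. Each camera call takes 0.05 s, during which the arm holds its last target. There are 200 camera calls.

## Task

Put the clean white filter cartridge on the blue air cleaner: set it on the seat and turn it as needed until the four pegs slip into its underside and it sits fully home, without forcing it. Let go of it, and only then push the red start lever right over, away from you. Leave everything else on the bench where it is.

Things in the scene. Friction and masses are not known exactly. Their poses are not given: they have to be found in the camera images.
- new_filter: clean filter cartridge standing upright: white pleated cylinder, black end caps, orange bar handle on top with four orange dots round it. About 0.45 kg. Origin at the centre of its underside, z up, x along the handle bar. Foot cap 124 mm across, 16 mm thick; pleats 104 mm diameter; top cap 116 mm diameter, its top at z = 120 mm
- new_filter_grip (a point): middle of the new cartridge's handle bar, 150 mm above its underside. The bar is 100 mm long along the cartridge's x, 14 mm wide (y), from z = 141 to 159 mm, on a post at each end; clear gap below it from x = -38 to 38 mm
- foot_hole (a point): mouth of one of the four peg holes in the new cartridge's underside: x = 27, y = 27 mm from its centre. The others lie at x = +-27, y = +-27 mm, straight under the orange dots. Each is 16 mm wide and 16 mm deep; the cartridge fits the pegs at every quarter turn
- blower: the air cleaner: a fixed blue box 70 mm high, 170 mm along its x, from y = -190 to y = +85 mm; origin on the table under the seat's centre. On top a metal seat disc, 136 mm diameter, with four orange pegs. The disc was clamped at ANY angle: the pegs' angle does not follow the box and is not measured. The start lever stands at x = 0, y = -150 mm
- seat (a point): centre of the seat disc's top, 76 mm above the table; axes as the blower's, not the pegs'. The pegs stand on a 54 mm square (38 mm from the centre), 12 mm thick, 13 mm high, the upper 7 mm tapering to a 5 mm flat tip. Fully home, the cartridge's underside rests here; standing on the peg tips it is 13 mm higher
- start_lever (a joint): angle of the red start lever on the blower, rad: 0 = off, leaning to the blower's -x (towards the robot); 1.0 = fully on, leaning to the blower's +x (away from the robot). It stays where it is left and moves with a light push
- start_lever_tip (a point): tip of the start lever; it moves with the lever, which is 70 mm long from its pivot
- old_filter: bystander: used cartridge: the same outside shape and size as new_filter but all grey and tan; origin at the centre of its underside
- sanding_block: bystander: cork sanding block, 110 x 65 x 45 mm
- putty_knife: bystander: putty knife lying on the table
- paint_brush: bystander: paint brush lying on the table
- glue_bottle: bystander: white glue bottle, 64 mm diameter, 190 mm tall
- screw_jar: bystander: glass jar, 72 mm diameter, 90 mm tall
- paint_tin: bystander: green and steel paint tin, 100 mm diameter, 120 mm tall
- oak_offcut: bystander: oak offcut, 50 x 190 x 30 mm

How it is judged:
By the outcome, as a careful person would: the job done as asked, in the order asked, and still so for the second after the job is handed in, with the robot touching nothing.
It also fails if it takes over 54 s, if anything falls off the work surface, if the arm or the gripper's body presses on something with over 40 N, if the wrist force passes 120 N, or if a joint passes its speed limit or range.

## Working session

There is one attempt and no reset: what is moved stays moved. The work goes in short steps, Python scripts to look and compute and a tool call to move; the robot and the scene stay as the last step left them, time stands still between calls to the robot, and variables do not carry over. Pictures are saved under pics/ and viewed, at most 10 in all, crops included, and the job is handed in when it is done.

Besides the shell and the picture viewer there is one more tool, called after ">>>" as a command line: name --argument value ..., lists and objects as JSON in quotes. servo_tool: Moves the arm, as the interface text tells. Its arguments: {"type":"object","properties":{"linear":{"type":"array"},"delta_rot":{"type":"array"},"grip":{"type":"number"},"squeeze":{"type":"number"}},"required":["linear","delta_rot"]}

```bash
mkdir -p pics; cat > h.py <<'E'
from cell import *
import numpy as np, cv2, pickle
from scipy.spatial.transform import Rotation as Ro
def grab(n,f):
    s=sense(); im=get_image(n); im['s']=s
    pickle.dump(im,open(f'pics/{f}.pkl','wb')); cv2.imwrite(f'pics/{f}.png',im['color']); return im
def load(f): return pickle.load(open(f'pics/{f}.pkl','rb'))
def RT(im):  # cam->world
    if 'R' in im: return im['R'].T, -im['R'].T@im['t']
    T=im['T_tool_cam']; R=Ro.from_quat(im['s']['ee_rot']).as_matrix()
    return R@T[:3,:3], R@T[:3,3]+np.array(im['s']['tool_pos'])
def px(im,u,v,z=None):
    K=im['intrinsics']; r=np.linalg.inv(K)@np.array([u,v,1.]); R,t=RT(im)
    if z is None: return R@(r*im['depth'][int(round(v)),int(round(u))])+t
    d=R@r; return t+d*(z-t[2])/d[2]
def cloud(im):
    K=im['intrinsics']; R,t=RT(im); v,u=np.mgrid[:384,:512]; d=im['depth']
    return (np.stack([(u-K[0,2])/K[0,0]*d,(v-K[1,2])/K[1,1]*d,d],-1)@R.T+t)
E
python3 - <<'E'
from h import *
a=grab('top','top');b=grab('side','side')
for i in(a,b):print(i['R'],i['t'],i['intrinsics'])
s=sense();print(s['ee_rot'],s['tool_pos'],s['time'])
cv2.imwrite('pics/both.png',cv2.resize(np.hstack([a['color']]),(800,600)))
E
```

```text
[[-0.01928469 -0.99981151 -0.00224793]
 [-0.98052563  0.01935211 -0.19543539]
 [ 0.19544205 -0.00156476 -0.980714  ]] [ 32.49732789 587.20768211 965.9556071 ] [[366.99159957   0.         253.04816927]
 [  0.         366.99159957 197.51475121]
 [  0.           0.           1.        ]]
[[-0.99903599 -0.04260092  0.01059478]
 [-0.03047146  0.49923141 -0.86593273]
 [ 0.03160028 -0.8654208  -0.50004826]] [ 576.72121814  129.49369102 1548.6721274 ] [[474.73906929   0.         253.09300418]
 [  0.         474.73906929 192.0178857 ]
 [  0.           0.           1.        ]]
[ 9.87562424e-01  1.57225023e-01 -1.34700956e-04 -8.56147113e-04] [ 201.74528714 -617.33489098  247.49266308] 0.1
```

View pics/both.png

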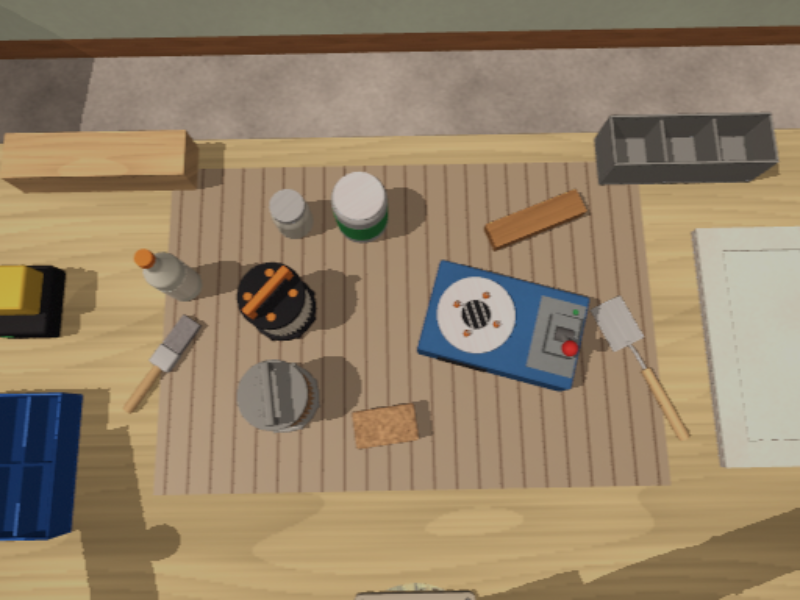

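View pics/side.png

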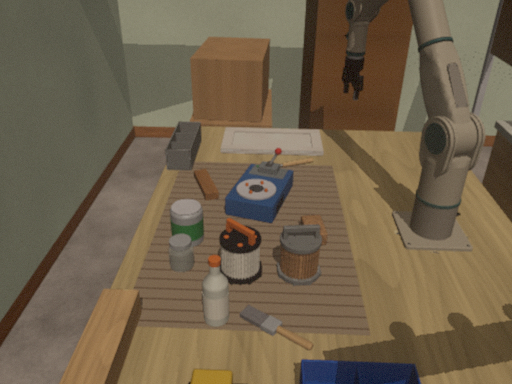

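```bash
python3 - <<'E'
from h import *
for f in('top','side'):
    im=load(f);hsv=cv2.cvtColor(im['color'],cv2.COLOR_BGR2HSV)
    m=cv2.inRange(hsv,(4,150,110),(18,255,255)); m|=cv2.inRange(hsv,(0,190,90),(4,255,255))
    n,l,st,c=cv2.connectedComponentsWithStats(m)
    C=cloud(im)
    for i in range(1,n):
        if st[i,4]<5: continue
        print(f,c[i].round(1),st[i,4],'med',np.median(C[l==i],0).round(0),'z89',px(im,*c[i],89).round(1)[:2],'z120',px(im,*c[i],120).round(1)[:2],'z159',px(im,*c[i],159).round(1)[:2])
        if st[i,4]>80:
            p=C[l==i]; p=p[(p[:,2]>145)&(p[:,2]<170)]
            if len(p)>10:
                r=cv2.minAreaRect(p[:,:2].astype(np.float32));print('   rect',r,p[:,2].mean())
im=load('top');C=cloud(im)
hsv=cv2.cvtColor(im['color'],cv2.COLOR_BGR2HSV)
# disc
m=(C[...,2]>66)&(C[...,2]<85)&(C[...,1]<0)
p=C[m];print(len(p));h=hsv[m];w=h[:,1]<60
q=p[w&(h[:,2]>150)];print('disc',cv2.minEnclosingCircle(q[:,:2].astype(np.float32)),np.median(q[:,2]))
print('box',cv2.minAreaRect(p[:,:2].astype(np.float32)))
E
```

```text
top [342.1 139.4] 978 med [ 763. -245.   30.] z89 [ 742.  -230.6] z120 [ 730.7 -222.5] z159 [ 716.5 -212.4]
top [ 91.6 165.1] 122 med [651. 419. 189.] z89 [681.3 464. ] z120 [671.9 449.9] z159 [660.2 432.2]
top [168.9 185.2] 317 med [605. 236. 157.] z89 [620.2 249.6] z120 [612.8 242.4] z159 [603.5 233.3]
   rect ((603.7758178710938, 231.2801513671875), (14.942886352539062, 98.09078979492188), 48.71454620361328) 157.95496166669352
top [186.9 187.1] 24 med [607. 194. 121.] z89 [614.  200.4] z120 [606.8 194.7] z159 [597.7 187.6]
top [310.2 189. ] 8 med [ 603. -135.   86.] z89 [ 602.1 -134.7] z120 [ 595.2 -129.7] z159 [ 586.6 -123.4]
top [291.7 194.7] 6 med [587. -84.  86.] z89 [587.3 -83.6] z120 [581.  -80.2] z159 [573. -76.]
top [173.  202.4] 25 med [567. 230. 121.] z89 [572.5 237.2] z120 [566.6 230.3] z159 [559.2 221.7]
top [316.6 207.4] 5 med [ 550. -149.   85.] z89 [ 551.1 -149.2] z120 [ 545.9 -143.7] z159 [ 539.3 -136.8]
top [297.7 213. ] 7 med [537. -99.  84.] z89 [536.9 -97.8] z120 [532.1 -94. ] z159 [526.1 -89.1]
top [364.2 222.4] 70 med [ 499. -251.  164.] z89 [ 508. -274.] z12
[... 1309 characters left out ...]
.5] 280 med [598. 241. 154.] z89 [606.9 152. ] z120 [603.9 197. ] z159 [600.2 253.5]
   rect ((603.8790893554688, 236.48294067382812), (17.916492462158203, 102.08197021484375), 49.827659606933594) 155.70746583341148
side [225.9 236.4] 15 med [643. 236. 122.] z89 [648.1 189.4] z120 [643.5 232.9] z159 [637.7 287.6]
side [239.9 244.4] 17 med [602. 269. 121.] z89 [605.6 225.6] z120 [602.7 267.6] z159 [599.  320.6]
side [214.  260.4] 128 med [653. 429. 190.] z89 [669.6 301. ] z120 [664.2 340.1] z159 [657.4 389.3]
6415
disc ((573.1416015625, -119.312255859375), 68.44380950927734) 76.20191659749008
box ((730.09716796875, -344.7164611816406), (314.5478210449219, 767.5526123046875), 44.6939811706543)
```

```bash
cat > plan.py <<'E'
# usage: plan.py x y z thetadeg n_trans n_rot : one shift row (repeat n_trans), then one turn row (repeat n_rot)
from h import *
import sys
def plan(x,y,z,th,nt,nr=0):
    s=sense();R=Ro.from_quat(s['ee_rot']).as_matrix();p=np.array(s['tool_pos'])
    t=np.radians(th);G=np.array([[np.cos(t),np.sin(t),0],[np.sin(t),-np.cos(t),0],[0,0,-1]])
    w=Ro.from_matrix(R.T@G).as_rotvec()
    print('now',p.round(1),'theta',np.degrees(np.arctan2(R[1,0],R[0,0])).round(2),'t',s['time'],'F',np.round(s['contact_force'],1))
    print('lin x',nt,np.round(R.T@(np.array([x,y,z])-p)/10/nt,3),' rot total',w.round(3),'x',nr,np.round(w/max(nr,1),4))
if __name__=='__main__':
    a=[float(v) for v in sys.argv[1:]];plan(*a[:4],int(a[4]),int(a[5]))
E
python3 plan.py 570 -117 330 105.6 14 9; python3 -c "
from h import *
im=grab('wrist','w0');print(im['T_tool_cam'].round(3),im['intrinsics'])"
```

```text
now [ 201.7 -617.3  247.5] theta 18.09 t 0.1 F [-0.3  0.7  0. ]
lin x 14 [ 3.61  -2.581 -0.585]  rot total [-1.000e-03 -1.000e-03 -1.527e+00] x 9 [-2.000e-04 -1.000e-04 -1.697e-01]
[[  -0.      -0.951   -0.308   79.272]
 [   1.      -0.       0.      -0.506]
 [  -0.      -0.308    0.951 -125.069]
 [   0.       0.       0.       1.   ]] [[325.01319829   0.         250.74142859]
 [  0.         325.01319829 194.26116883]
 [  0.           0.           1.        ]]
```

>>> servo_tool --linear '[[3.61,-2.58,-0.38],[3.61,-2.58,-0.38],[3.61,-2.58,-0.38],[3.61,-2.58,-0.38],[3.61,-2.58,-0.38],[3.61,-2.58,-0.38],[3.61,-2.58,-0.38]]' --delta_rot '[[0,0,0],[0,0,0],[0,0,0],[0,0,0],[0,0,0],[0,0,0],[0,0,0]]' --grip 8.54

```text
time: 1.02
tool_pos: [386.7, -366.4, 274.9]
ee_rot: [0.988, 0.157, -0.0, -0.0]
contact_force: [0.9, -0.2, 0.5]
grip_width: 85.4
grip_force: 0.0
```

>>> servo_tool --linear '[[3.61,-2.58,-0.38],[3.61,-2.58,-0.38],[3.61,-2.58,-0.38],[3.61,-2.58,-0.38],[3.61,-2.58,-0.38],[3.61,-2.58,-0.38],[3.61,-2.58,-0.38]]' --delta_rot '[[0,0,-0.17],[0,0,-0.17],[0,0,-0.17],[0,0,-0.17],[0,0,-0.17],[0,0,-0.17],[0,0,-0.17]]'

```text
time: 1.9
tool_pos: [422.2, -75.4, 301.5]
ee_rot: [0.728, 0.686, 0.0, 0.0]
contact_force: [0.4, -0.7, -0.4]
grip_width: 85.3
grip_force: 0.0
```

```bash
python3 plan.py 570 -117 300 105.6 8 2
```

```text
now [422.2 -75.4 301.5] theta 86.63 t 1.9 F [ 0.4 -0.7 -0.4]
lin x 8 [-0.411  1.875  0.02 ]  rot total [ 0.    -0.    -0.331] x 2 [ 2.000e-04 -1.000e-04 -1.655e-01]
```

>>> servo_tool --linear '[[-0.82,3.75,0],[-0.82,3.75,0],[-0.82,3.75,0],[-0.82,3.75,0],[0,0,0],[0,0,0],[0,0,0],[0,0,0]]' --delta_rot '[[0,0,0],[0,0,0],[0,0,0],[0,0,0],[0,0,-0.165],[0,0,-0.165],[0,0,0],[0,0,0]]'

```text
time: 2.9
tool_pos: [569.8, -119.6, 301.4]
ee_rot: [0.609, 0.793, -0.0, -0.0]
contact_force: [0.1, -0.4, 0.7]
grip_width: 85.4
grip_force: 0.0
```

```bash
python3 - <<'E'
from h import *
im=grab('wrist','w1');print(im['s']['tool_pos'],im['s']['joint_vel'])
cv2.imwrite('pics/w1b.png',cv2.resize(im['color'],(800,600)))
hsv=cv2.cvtColor(im['color'],cv2.COLOR_BGR2HSV)
m=cv2.inRange(hsv,(0,150,110),(20,255,255))
n,l,st,c=cv2.connectedComponentsWithStats(m);C=cloud(im)
for i in range(1,n):
    if st[i,4]>=8: print(c[i].round(1),st[i,4],np.median(C[l==i],0).round(1),C[l==i][:,2].max().round(1),'z87',px(im,*c[i],87).round(1)[:2])
E
python3 plan.py 604.5 232.5 300 138.5 7 3
```

```text
[ 569.75418311 -119.63627491  301.42332279] [-0.0040319  -0.00502123  0.00203986 -0.00104443 -0.00136904  0.00138862
  0.00811371]
[277.4 137.2] 58 [587.9 -81.3  84.8] 426.5 z87 [588.5 -81.8]
[226.9 138. ] 57 [538.  -95.7  84.7] 89.5 z87 [538.1 -96.1]
[229.  186.2] 53 [ 552.6 -147.1   84.1] 89.3 z87 [ 552.7 -146.3]
[276.9 185.6] 57 [ 602.9 -132.5   84.1] 88.7 z87 [ 602.9 -132.2]
[360.8 233.9] 1837 [ 739.  -181.6   29.6] 426.5 z87 [ 711.9 -162.7]
[349.8 320.1] 315 [ 773.  -319.    29.9] 322.6 z87 [ 741.2 -277.5]
now [ 569.8 -119.6  301.5] theta 105.05 t 2.95 F [-0.2 -0.1  0. ]
lin x 7 [4.729 1.785 0.021]  rot total [-0.     0.    -0.584] x 3 [-1.000e-04  0.000e+00 -1.946e-01]
```

View pics/w1b.png

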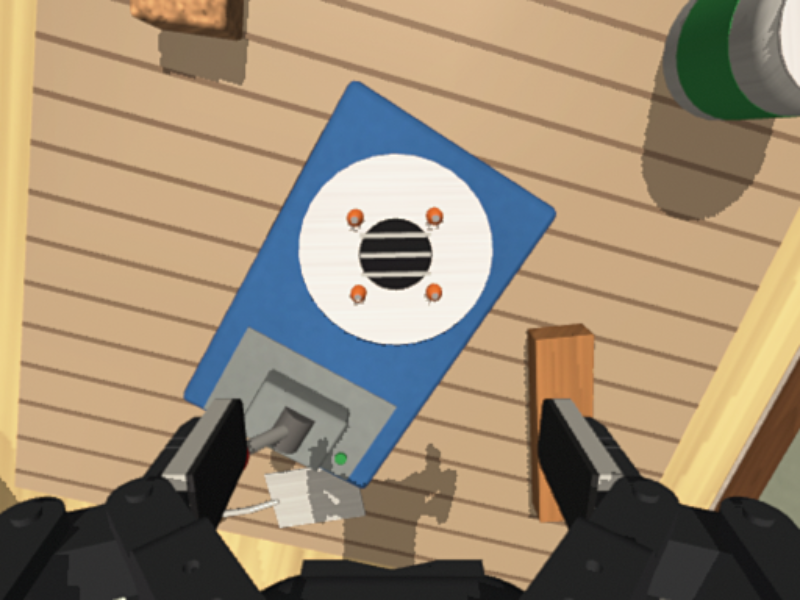

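>>> servo_tool --linear '[[4.73,1.79,0],[4.73,1.79,0],[4.73,1.79,0],[4.73,1.79,0],[4.73,1.79,0],[4.73,1.79,0],[4.73,1.79,0]]' --delta_rot '[[0,0,0],[0,0,0],[0,0,0],[0,0,0],[0,0,0],[0,0,0],[0,0,0]]'

```text
time: 3.82
tool_pos: [604.2, 234.4, 301.7]
ee_rot: [0.608, 0.794, 0.0, 0.0]
contact_force: [0.3, -0.7, -0.4]
grip_width: 85.6
grip_force: 0.0
```

>>> servo_tool --linear '[[0,0,0],[0,0,0],[0,0,0],[0,0,0],[0,0,0],[0,0,0]]' --delta_rot '[[0,0,-0.146],[0,0,-0.146],[0,0,-0.146],[0,0,-0.146],[0,0,0],[0,0,0]]'

```text
time: 4.58
tool_pos: [604.2, 232.8, 301.5]
ee_rot: [0.355, 0.935, -0.0, 0.0]
contact_force: [0.1, -0.0, -0.4]
grip_width: 85.6
grip_force: 0.0
```

```bash
python3 - <<'E'
from h import *
im=grab('wrist','w2')
cv2.imwrite('pics/w2b.png',cv2.resize(im['color'],(800,600)))
hsv=cv2.cvtColor(im['color'],cv2.COLOR_BGR2HSV)
m=cv2.inRange(hsv,(0,150,110),(20,255,255))
n,l,st,c=cv2.connectedComponentsWithStats(m);C=cloud(im)
for i in range(1,n):
    if st[i,4]>=20:
        P=C[l==i]; print(c[i].round(1),st[i,4],np.median(P,0).round(1),'z121',px(im,*c[i],121).round(1)[:2])
        P=P[P[:,2]>150]
        if len(P)>100: print(cv2.minAreaRect(P[:,:2].astype(np.float32)),np.median(P,0))
for f in('top','w1'):
    im=load(f);C=cloud(im);hsv=cv2.cvtColor(im['color'],cv2.COLOR_BGR2HSV)
    m=((hsv[...,1]<70)&(hsv[...,2]>170)&(np.hypot(C[...,0]-570,C[...,1]+116)<80)&(C[...,2]>60)).astype(np.uint8)
    k=max(cv2.findContours(m,cv2.RETR_EXTERNAL,cv2.CHAIN_APPROX_NONE)[0],key=cv2.contourArea)
    Q=np.array([px(im,*p[0],76)[:2] for p in k]).astype(np.float32)
    A=np.c_[2*Q,np.ones(len(Q))];s=np.linalg.lstsq(A,(Q**2).sum(1),rcond=None)[0]
    print(f,'disc',s[:2],np.sqrt(s[2]+s[0]**2+s[1]**2))
E
python3 plan.py 604.5 232.5 148 138.5 5 1
```

```text
[492.2  73.4] 1618 [647.3 416.9 189.1] z121 [676.7 453.7]
((606.0686645507812, 352.92120361328125), (179.46096801757812, 28.72962188720703), 56.69307327270508) [647.26317231 416.86995956 189.12594706]
[251.2 176.7] 1898 [598.1 238.8 158.2] z121 [606.2 232.1]
((592.3692016601562, 244.1756591796875), (13.789137840270996, 126.44544982910156), 48.041263580322266) [598.56086077 238.29746736 158.30931603]
[222.5 145.4] 204 [565.5 232.  120.9] z121 [565.5 232.1]
[279.7 145.4] 206 [601.2 272.6 120.9] z121 [601.2 272.4]
[223.9 199.4] 176 [605.5 196.4 121. ] z121 [605.7 196.3]
[278.2 199.5] 178 [641.4 236.8 120.9] z121 [641.6 236.8]
[468.8 283.4] 1740 [1676.1  447.5 -697. ] z121 [852.7 329.7]
[ 17.9 297.5] 79 [537.8 -94.7  82.3] z121 [538.7 -51.6]
[ 58.4 316.8] 71 [589.  -79.7  82.4] z121 [584.3 -38.6]
[338.3 364.2] 294 [1676.1 -202.5 -715.8] z121 [848.  156.7]
top disc [ 571.91984192 -118.73754784] 65.78764984281315
w1 disc [ 571.4678138  -116.49735128] 67.63785334897267
now [604.2 232.8 301.6] theta 138.5 t 4.625 F [-0.2 -0.1 -0.1]
lin x 5 [-0.008 -0.     3.072]  rot total [-0.  0.  0.] x 1 [-0.      0.0003  0.0001]
```

View pics/w2b.png

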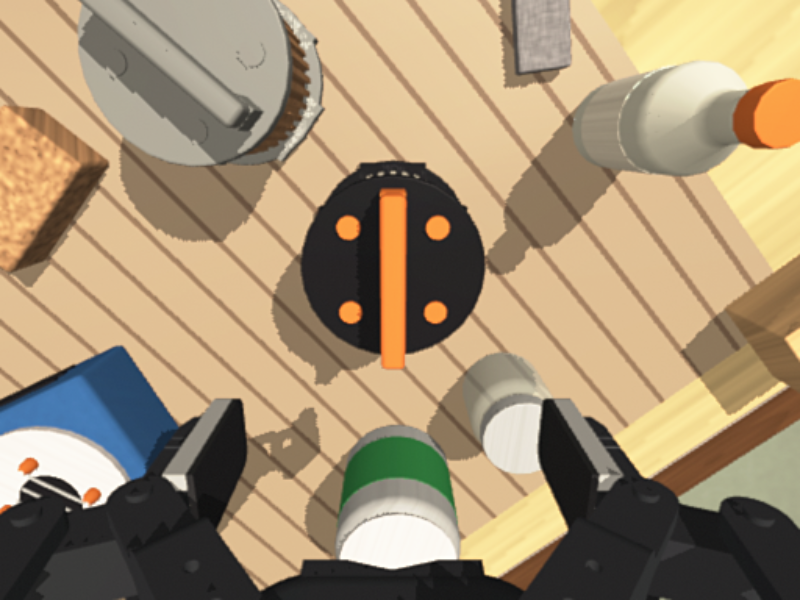

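>>> servo_tool --linear '[[0.08,0.04,3.0],[0.08,0.03,3.0],[0,0,3.0],[0,0,3.0],[0,0,2.0],[0,0,1.35],[0,0,0],[0,0,0]]' --delta_rot '[[0,0,0],[0,0,0],[0,0,0],[0,0,0],[0,0,0],[0,0,0],[0,0,0],[0,0,0]]'

```text
time: 5.62
tool_pos: [604.1, 234.9, 149.0]
ee_rot: [0.353, 0.936, 0.001, 0.001]
contact_force: [0.4, 0.2, -0.0]
grip_width: 85.3
grip_force: 0.0
```

>>> servo_tool --linear '[[0,0,0],[0,0,0],[0,0,0],[0,0,0],[0,0,0],[0,0,0],[0,0,0],[0,0,0]]' --delta_rot '[[0,0,0],[0,0,0],[0,0,0],[0,0,0],[0,0,0],[0,0,0],[0,0,0],[0,0,0]]' --grip 0 --squeeze 60

```text
time: 6.62
tool_pos: [603.4, 234.2, 148.2]
ee_rot: [0.353, 0.936, -0.0, 0.0]
contact_force: [-1.0, -1.3, 4.3]
grip_width: 13.0
grip_force: 59.7
```

>>> servo_tool --linear '[[0,0,-1],[0,0,-2],[0,0,-3],[0,0,-3],[0,0,-2],[0,0,-1],[0,0,0],[0,0,0]]' --delta_rot '[[0,0,0],[0,0,0],[0,0,0],[0,0,0],[0,0,0],[0,0,0],[0,0,0],[0,0,0]]'

```text
time: 7.62
tool_pos: [602.9, 234.0, 267.0]
ee_rot: [0.353, 0.936, -0.001, -0.001]
contact_force: [0.0, -0.2, -6.3]
grip_width: 13.1
grip_force: 58.8
```

```bash
python3 plan.py 571 -116.4 268 105.9 10 4
```

```text
now [602.9 234.  267. ] theta 138.65 t 7.625 F [ 0.  -0.2 -6.3]
lin x 10 [-2.076 -2.841 -0.006]  rot total [-0.002 -0.     0.572] x 4 [-0.0005 -0.      0.1429]
```

>>> servo_tool --linear '[[-0.83,-1.14,0],[-1.66,-2.27,0],[-2.49,-3.41,0],[-2.7,-3.69,0],[-2.7,-3.69,0],[-2.7,-3.69,0],[-2.7,-3.69,0],[-2.49,-3.41,0],[-1.66,-2.27,0],[-0.83,-1.14,0]]' --delta_rot '[[0,0,0],[0,0,0],[0,0,0],[0,0,0],[0,0,0],[0,0,0],[0,0,0],[0,0,0],[0,0,0],[0,0,0]]'

```text
time: 8.88
tool_pos: [570.4, -119.2, 267.4]
ee_rot: [0.355, 0.935, -0.001, -0.001]
contact_force: [0.1, -0.0, -6.8]
grip_width: 13.1
grip_force: 58.9
```

>>> servo_tool --linear '[[0,0,0],[0,0,0],[0,0,0],[0,0,0],[0,0,0],[0,0,0],[0,0,0],[0,0,0]]' --delta_rot '[[0,0,0.07],[0,0,0.14],[0,0,0.15],[0,0,0.14],[0,0,0.07],[0,0,0],[0,0,0],[0,0,0]]'

```text
time: 9.88
tool_pos: [571.5, -115.8, 268.0]
ee_rot: [0.602, 0.799, 0.0, -0.0]
contact_force: [0.7, -0.4, -5.8]
grip_width: 12.7
grip_force: 58.9
```

```bash
python3 plan.py 571 -116.4 242 105.9 1 1
python3 - <<'E'
from h import *
im=grab('wrist','w3')
# held-cartridge check in the wrist frame: orange dots
hsv=cv2.cvtColor(im['color'],cv2.COLOR_BGR2HSV)
m=cv2.inRange(hsv,(0,150,110),(20,255,255))
n,l,st,c=cv2.connectedComponentsWithStats(m);C=cloud(im)
for i in range(1,n):
    if st[i,4]>=40: print(c[i].round(1),st[i,4],np.median(C[l==i],0).round(1),px(im,*c[i],239).round(1)[:2])
cv2.imwrite('pics/w3b.png',cv2.resize(im['color'],(800,600)))
E
```

```text
now [ 571.5 -115.8  268. ] theta 106.04 t 9.875 F [ 0.7 -0.4 -5.8]
lin x 1 [-0.046 -0.07   2.596]  rot total [-0.    -0.     0.002] x 1 [-0.     -0.0002  0.0024]
[250.6 254.5] 7050 [566.9 -98.  277.9] [ 572.7 -119.5]
[196.4 199.6] 675 [538.2 -96.8 240.7] [538.1 -97.4]
[305.2 199.7] 676 [590.1 -81.9 240.7] [590.6 -82.4]
[371.2 262.5] 1508 [ 752.8 -199.3   29.7] [ 636.1 -106.3]
[486.2 314.6] 1094 [1675.1 -593.5 -677.3] [ 711.6 -119.4]
[193.  287.3] 82 [ 547.8 -145.4  240.6] [ 547.9 -147.6]
[308.4 287.3] 74 [ 608.5 -128.9  240.3] [ 608.8 -130.2]
[122.1 305.8] 50 [ 492.3 -241.5  155.4] [ 512.4 -170.3]
[367.1 347.4] 66 [ 799.6 -323.2   29.8] [ 655.5 -159.4]
```

View pics/w3b.png

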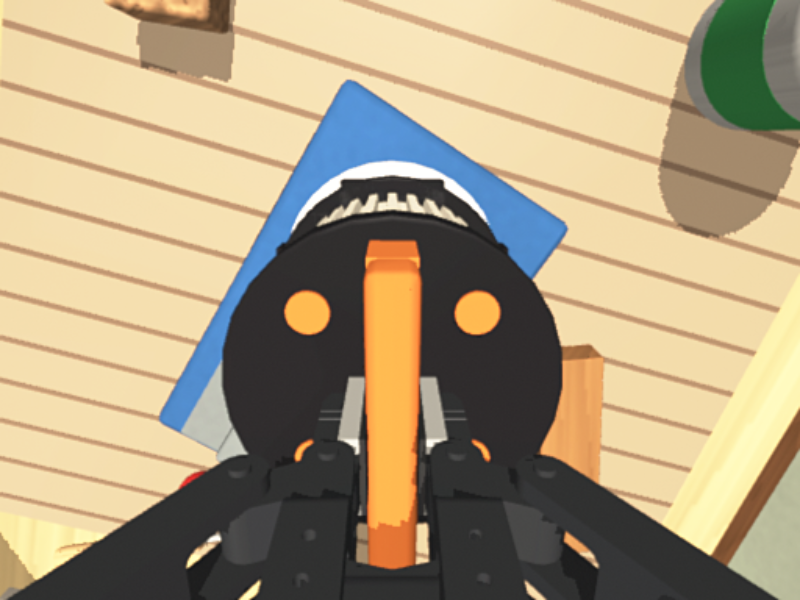

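>>> servo_tool --linear '[[-0.08,-0.04,0.8],[0,0,1.0],[0,0,0.7],[0,0,0.3],[0,0,0],[0,0,0]]' --delta_rot '[[0,0,0.002],[0,0,0],[0,0,0],[0,0,0],[0,0,0],[0,0,0]]'

```text
time: 10.68
tool_pos: [571.7, -116.7, 240.3]
ee_rot: [0.603, 0.798, 0.0, 0.0]
contact_force: [-0.3, 1.6, -6.3]
grip_width: 13.0
grip_force: 58.9
```

>>> servo_tool --linear '[[0,0,0.15],[0,0,0.15],[0,0,0.15],[0,0,0.1],[0,0,0.1],[0,0,0],[0,0,0]]' --delta_rot '[[0,0,0],[0,0,0],[0,0,0],[0,0,0],[0,0,0],[0,0,0],[0,0,0]]'

```text
time: 11.55
tool_pos: [571.5, -116.8, 233.5]
ee_rot: [0.603, 0.798, 0.0, 0.0]
contact_force: [0.6, 0.3, -6.6]
grip_width: 12.8
grip_force: 58.9
```

>>> servo_tool --linear '[[0,0,0.15],[0,0,0.15],[0,0,0.15],[0,0,0.15],[0,0,0.1],[0,0,0],[0,0,0]]' --delta_rot '[[0,0,0],[0,0,0],[0,0,0],[0,0,0],[0,0,0],[0,0,0],[0,0,0]]'

```text
time: 12.42
tool_pos: [571.5, -116.8, 226.6]
ee_rot: [0.603, 0.798, 0.0, 0.0]
contact_force: [0.1, 0.1, -7.3]
grip_width: 13.1
grip_force: 58.9
```

>>> servo_tool --linear '[[0,0,0.1],[0,0,0.1],[0,0,0.05],[0,0,0],[0,0,0]]' --delta_rot '[[0,0,0],[0,0,0],[0,0,0],[0,0,0],[0,0,0]]'

```text
time: 13.05
tool_pos: [571.4, -116.8, 224.2]
ee_rot: [0.603, 0.798, -0.0, 0.0]
contact_force: [-1.5, -0.3, -3.6]
grip_width: 13.1
grip_force: 59.3
```

>>> servo_tool --linear '[[0,0,0.05],[0,0,0],[0,0,0]]' --delta_rot '[[0,0,0],[0,0,0],[0,0,0]]'

```text
time: 13.42
tool_pos: [571.4, -116.8, 224.2]
ee_rot: [0.603, 0.798, -0.0, 0.0]
contact_force: [-3.4, 1.0, 6.1]
grip_width: 13.0
grip_force: 60.5
```

>>> servo_tool --linear '[[0,0,0],[0,0,0],[0,0,0],[0,0,0],[0,0,0],[0,0,0]]' --delta_rot '[[0,0,0],[0,0,0],[0,0,0],[0,0,0],[0,0,0],[0,0,0]]' --grip 8.54

```text
time: 14.18
tool_pos: [571.5, -116.8, 223.5]
ee_rot: [0.603, 0.798, 0.0, 0.0]
contact_force: [-0.5, 0.3, -0.2]
grip_width: 85.4
grip_force: 0.0
```

>>> servo_tool --linear '[[0,0,-1.5],[0,0,-3],[0,0,-4],[0,0,-4],[0,0,-1.5],[0,0,0],[0,0,0]]' --delta_rot '[[0,0,0],[0,0,0],[0,0,0],[0,0,0],[0,0,0],[0,0,0],[0,0,0]]'

```text
time: 15.05
tool_pos: [570.6, -116.9, 362.1]
ee_rot: [0.603, 0.798, -0.001, -0.001]
contact_force: [-0.6, -0.4, -0.6]
grip_width: 86.1
grip_force: 0.0
```

```bash
python3 - <<'E'
from h import *
im=grab('wrist','w4');print(im['s']['tool_pos'],im['s']['contact_force'],im['s']['grip_width'])
hsv=cv2.cvtColor(im['color'],cv2.COLOR_BGR2HSV)
m=cv2.inRange(hsv,(0,150,110),(20,255,255))
n,l,st,c=cv2.connectedComponentsWithStats(m);C=cloud(im)
for i in range(1,n):
    if st[i,4]>=40: print(c[i].round(1),st[i,4],np.median(C[l==i],0).round(1),px(im,*c[i],196).round(1)[:2])
a=grab('top','top2');b=grab('side','side2')
for f,im in(('top',a),('side',b)):
    hsv=cv2.cvtColor(im['color'],cv2.COLOR_BGR2HSV);C=cloud(im)
    red=cv2.inRange(hsv,(0,190,80),(5,255,255))|cv2.inRange(hsv,(174,190,80),(180,255,255))
    n,l,st,c=cv2.connectedComponentsWithStats(red)
    for i in range(1,n):
        if st[i,4]>=8: print(f,c[i].round(1),st[i,4],np.median(C[l==i],0).round(1),px(im,*c[i],160).round(1))
im=load('top')
C=cloud(im);hsv=cv2.cvtColor(im['color'],cv2.COLOR_BGR2HSV)
blue=cv2.inRange(hsv,(100,120,60),(120,255,255)).astype(bool)&(C[...,2]>64)&(C[...,2]<76)&(C[...,0]>350)&(abs(C[...,1]+150)<250)
print(cv2.minAreaRect(C[blue][:,:2].astype(np.float32)))
cv2.imwrite('pics/ab.png',np.hstack([cv2.resize(a['color'][130:280,230:400],(400,353)),cv2.resize(b['color'][120:270,190:360],(400,353))]))
E
```

```text
[ 570.58989303 -116.85774446  362.10793482] [-0.56830813 -0.39681964 -0.61929784] 86.05390683396108
[252.1 183.3] 2095 [ 569.8 -109.4  234.2] [ 572.8 -120.4]
[222.1 150.3] 227 [538.2 -97.8 196.7] [538.2 -98.1]
[282.  150.3] 226 [590.  -83.2 196.9] [590.3 -83.3]
[223.5 206.7] 195 [ 552.9 -149.9  196.8] [ 552.9 -150.2]
[280.3 206.7] 194 [ 604.9 -135.   196.9] [ 605.  -135.4]
[343.5 243.3] 2609 [ 750.1 -209.9   29.7] [ 676.7 -155.1]
[483.9 273.2] 1428 [1675.2 -468.8 -697.8] [ 826.6 -147.4]
[161.8 261.1] 288 [ 502.8 -244.9  161.6] [ 507.5 -224. ]
top [364.2 222.4] 70 [ 499.  -251.2  163.7] [ 499.2 -252.3  160. ]
((557.0548095703125, -168.28457641601562), (270.3277587890625, 168.15545654296875), 73.71781158447266)
```

View pics/ab.png

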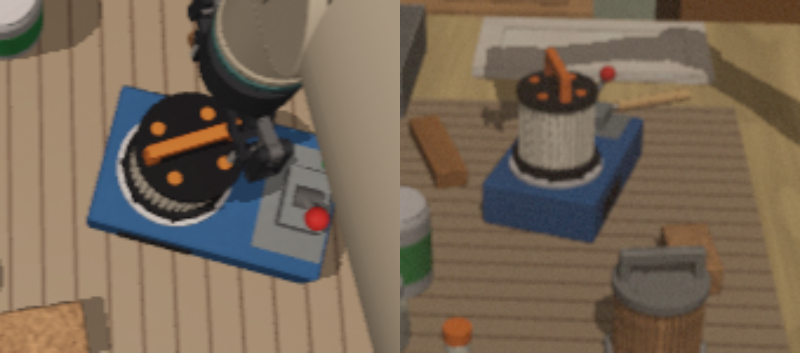

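```bash
python3 plan.py 457.8 -238 300 73.7 5 4
```

```text
now [ 570.8 -116.8  362.1] theta 105.87 t 15.2 F [ 0.5 -0.1 -0.2]
lin x 5 [-1.714 -2.834  1.247]  rot total [-0.003 -0.001  0.562] x 4 [-7.000e-04 -1.000e-04  1.404e-01]
```

>>> servo_tool --linear '[[-1.71,-2.83,1.2],[-1.71,-2.83,1.2],[-1.71,-2.83,1.2],[-1.71,-2.83,1.2],[-1.71,-2.83,1.2],[0,0,0],[0,0,0],[0,0,0],[0,0,0],[0,0,0]]' --delta_rot '[[0,0,0],[0,0,0],[0,0,0],[0,0,0],[0,0,0],[0,0,0.14],[0,0,0.14],[0,0,0.14],[0,0,0.14],[0,0,0]]' --grip 0

```text
time: 16.45
tool_pos: [458.5, -237.5, 302.9]
ee_rot: [0.799, 0.601, -0.0, -0.001]
contact_force: [-0.6, 0.1, 0.8]
grip_width: 0.1
grip_force: 0.0
```

```bash
python3 plan.py 457.8 -238 165 73.7 5 1
```

```text
now [ 458.5 -237.5  302.9] theta 73.88 t 16.45 F [-0.6  0.1  0.8]
lin x 5 [-0.013 -0.006  2.758]  rot total [-0.001 -0.     0.003] x 1 [-0.0012 -0.      0.0032]
```

>>> servo_tool --linear '[[0,0,2.5],[0,0,3.5],[0,0,3.5],[0,0,2.8],[0,0,1.5],[0,0,0],[0,0,0]]' --delta_rot '[[0,0,0],[0,0,0],[0,0,0],[0,0,0],[0,0,0],[0,0,0],[0,0,0]]'

```text
time: 17.32
tool_pos: [459.5, -238.0, 166.4]
ee_rot: [0.8, 0.601, 0.0, 0.001]
contact_force: [-0.6, 0.1, -0.7]
grip_width: 0.0
grip_force: 0.0
```

>>> servo_tool --linear '[[0,0.8,0],[0,0.8,0],[0,0.8,0],[0,0.8,0],[0,0.8,0],[0,0,0],[0,0,0]]' --delta_rot '[[0,0,0],[0,0,0],[0,0,0],[0,0,0],[0,0,0],[0,0,0],[0,0,0]]'

```text
time: 18.2
tool_pos: [497.4, -248.9, 165.4]
ee_rot: [0.8, 0.6, 0.0, 0.0]
contact_force: [-0.6, 0.1, -1.2]
grip_width: -0.2
grip_force: 0.0
```

>>> servo_tool --linear '[[0,0.7,0],[0,0.7,0],[0,0.7,0],[0,0.7,0],[0,0.7,0],[0,0,0],[0,0,0]]' --delta_rot '[[0,0,0],[0,0,0],[0,0,0],[0,0,0],[0,0,0],[0,0,0],[0,0,0]]'

```text
time: 19.08
tool_pos: [530.9, -258.7, 165.6]
ee_rot: [0.8, 0.6, 0.0, 0.0]
contact_force: [-0.1, 0.6, 0.3]
grip_width: 0.4
grip_force: 0.0
```

```bash
cat > lev.py <<'E'
from h import *
s=sense();y=np.array([.281,.960]);x=np.array([.960,-.281]);b=np.array([529.4,-260.5])
print('tcp',s['tool_pos'].round(1),'axis x_b',x@(s['tool_pos'][:2]-b),'F',s['contact_force'].round(1))
for f in('top','side','wrist'):
    im=get_image(f);hsv=cv2.cvtColor(im['color'],cv2.COLOR_BGR2HSV);im['s']=s;C=cloud(im)
    red=cv2.inRange(hsv,(0,190,80),(5,255,255))|cv2.inRange(hsv,(174,190,80),(180,255,255))
    n,l,st,c=cv2.connectedComponentsWithStats(red)
    for i in range(1,n):
        m=np.median(C[l==i],0)
        if st[i,4]>=6 and np.linalg.norm(m[:2]-b)<80: print(f,c[i].round(1),st[i,4],m.round(1),'xb,yb',(x@(m[:2]-b)).round(1),(y@(m[:2]-b)).round(1))
    cv2.imwrite(f'pics/l_{f}_{s["time"]:.1f}.png',im['color'])
E
python3 lev.py
```

```text
tcp [ 530.9 -258.7  165.6] axis x_b 0.9604072663071344 F [-0.1  0.6  0.3]
side [262.5 147.7] 6 [ 556.2 -261.2  164.1] xb,yb 26.0 6.8
wrist [309.  270.4] 1928 [ 556.6 -262.7  163.9] xb,yb 26.7 5.5
```

>>> servo_tool --linear '[[0,0.15,0],[0,0.15,0],[0,0.15,0],[0,0,0]]' --delta_rot '[[0,0,0],[0,0,0],[0,0,0],[0,0,0]]'

```text
time: 19.73
tool_pos: [535.1, -259.9, 165.5]
ee_rot: [0.8, 0.6, 0.0, -0.0]
contact_force: [0.2, -0.3, -0.5]
grip_width: -0.3
grip_force: 0.2
```

```bash
python3 lev.py
```

```text
tcp [ 535.1 -259.9  165.5] axis x_b 5.328668131744793 F [ 0.2 -0.3 -0.5]
top [365.6 198.4] 8 [ 559.5 -261.2  158.7] xb,yb 29.1 7.8
wrist [306.5 269.5] 1831 [ 560.  -263.7  163. ] xb,yb 30.2 5.5
```

>>> servo_tool --linear '[[0,0.15,0],[0,0.15,0],[0,0,0]]' --delta_rot '[[0,0,0],[0,0,0],[0,0,0]]'

```text
time: 20.25
tool_pos: [538.2, -260.8, 165.5]
ee_rot: [0.8, 0.6, 0.0, 0.0]
contact_force: [-0.5, 0.6, -0.7]
grip_width: -0.0
grip_force: 0.1
```

>>> servo_tool --linear '[[0,0.1,0],[0,0.1,0],[0,0,0]]' --delta_rot '[[0,0,0],[0,0,0],[0,0,0]]'

```text
time: 20.62
tool_pos: [539.0, -261.1, 165.4]
ee_rot: [0.8, 0.6, -0.001, -0.001]
contact_force: [-3.8, 0.9, 2.4]
grip_width: 0.2
grip_force: 2.2
```

```bash
python3 lev.py
```

```text
tcp [ 539.  -261.1  165.4] axis x_b 9.357110602074705 F [-3.8  0.9  2.4]
top [365.6 197.4] 8 [ 562.4 -261.6  158.2] xb,yb 32.0 8.3
wrist [305.  268.1] 1756 [ 563.4 -264.8  161.8] xb,yb 33.9 5.4
```

>>> servo_tool --linear '[[0,0.1,0],[0,0,0],[0,0,0]]' --delta_rot '[[0,0,0],[0,0,0],[0,0,0]]'

```text
time: 21.15
tool_pos: [539.2, -261.1, 165.3]
ee_rot: [0.8, 0.6, -0.001, -0.001]
contact_force: [-6.6, 2.9, 3.5]
grip_width: -0.1
grip_force: 3.9
```

>>> servo_tool --linear '[[0,-1,0],[0,-2,0],[0,-3,0],[0,-3,0],[0,-1,-2],[0,0,-4],[0,0,-5],[0,0,-3],[0,0,0],[0,0,0]]' --delta_rot '[[0,0,0],[0,0,0],[0,0,0],[0,0,0],[0,0,0],[0,0,0],[0,0,0],[0,0,0],[0,0,0],[0,0,0]]'

```text
time: 22.4
tool_pos: [444.6, -233.7, 305.0]
ee_rot: [0.8, 0.6, 0.0, 0.0]
contact_force: [-0.5, -0.3, 0.8]
grip_width: -0.1
grip_force: 0.0
```

```bash
python3 lev.py; ls pics; python3 -c "
from h import *
im=grab('wrist','wf');cv2.imwrite('pics/wf2.png',np.hstack([cv2.resize(im['color'],(400,300)),cv2.resize(get_image('side')['color'],(400,300))]))"
```

```text
tcp [ 444.6 -233.7  305. ] axis x_b -88.89401500586523 F [-0.5 -0.3  0.8]
top [369.4 197.7] 68 [ 560.4 -269.3  162.6] xb,yb 32.3 0.3
wrist [390.3 186.2] 639 [ 559.3 -266.9  163.1] xb,yb 30.5 2.3
ab.png
both.png
l_side_19.1.png
l_side_19.7.png
l_side_20.6.png
l_side_22.4.png
l_top_19.1.png
l_top_19.7.png
l_top_20.6.png
l_top_22.4.png
l_wrist_19.1.png
l_wrist_19.7.png
l_wrist_20.6.png
l_wrist_22.4.png
side.pkl
side.png
side2.pkl
side2.png
top.pkl
top.png
top2.pkl
top2.png
w0.pkl
w0.png
w1.pkl
w1.png
w1b.png
w2.pkl
w2.png
w2b.png
w3.pkl
w3.png
w3b.png
w4.pkl
w4.png
```

View pics/wf2.png

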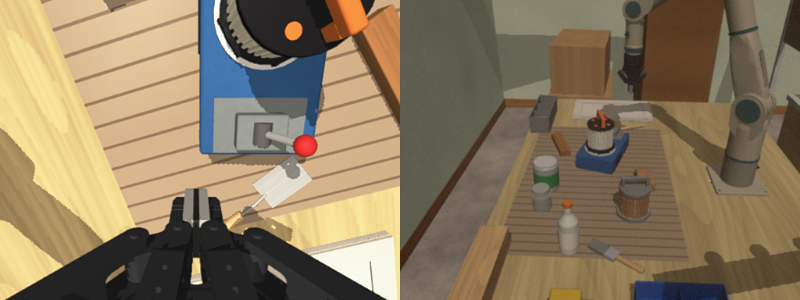

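The wrist view shows the red knob at about (305,146), now leaning away from the robot. It stopped at xb ≈ +32, against −31 at the start, and the force rose against the end stop. The cartridge is seated and nothing else has moved.

```bash
python3 -c "
from cell import *
print(job_done())"
```

```text
the job is handed in; nothing more can be done
None
```

I handed the job in at about 22 s: the cartridge sits fully home on the pegs and was released, then the red lever was pushed over to its stop. The cameras showed nothing else on the bench moved.

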